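Dock the delivery-bag battery pack

ROBOT

A 6-joint arm with a two-finger parallel gripper is mounted at the origin on the work surface. World frame = base frame: x ahead of the robot, y to its left, z up, the work surface at z = 0. Lengths are in mm, angles in rad, forces in N, time in s.
With the tool pointing down it reaches from about 400 to 925 mm from the base axis. Payload 12.5 kg.
Tool frame: the origin (TCP) lies on the mounting face of the last link; the fingertips stand 190 mm ahead of it and the grasp point (between the pads) lies 171 mm ahead of it (env.tcp_to_tips is the distance from the TCP to the fingertips, in mm); x points along the fingers, y is the direction in which the jaws open and shut, and the axes are right-handed (so a half turn about x gives the same grasp; the last joint's range is limited). The gripper opens to 95 mm and grips with 3 to 60 N. Pads are 20 mm wide; open, the fingers measure 119 mm over their backs; the gripper's body (75 mm by 180 mm) begins 59 mm behind the grasp point.
Start: joints at [1.056, 0.491, 1.559, -0, 1.092, -0.106], TCP at [248.42, 573.509, 404.761] pointing down, gripper open.
Joint ranges: [-3.1, 3.1], [-0.84, 2.19], [0.05, 2.79], [-1.13, 4.28], [0.06, 2.93], [-2.69, 2.69]. Speed limits (rad/s): [2.22, 2.22, 2.79, 3.14, 3.14, 3.14].

INTERFACE

Orientations are given as [roll, pitch, yaw] about the fixed x, y, z axes, in that order (R = Rz(yaw) Ry(pitch) Rx(roll)).
In Python, from cell import monitor, cams, job, env gives the robot as it stands. The module is installed in compiled form; this text tells all that it offers.
- The arm moves only by the tool apply_moves, never from a script. Its argument "series" is a list of rows, each a list of 3 entries, a list of its own where there are three numbers: the closure, from -1 (fully open) to 1 (shut), so that 0 is half open, then the shift along the tool's x, y, z in cm, then the turn about the tool's x in rad. A call has 1 to 20 rows; each row is the pose to reach, as a shift and turn from the pose commanded when the call began, along the tool's axes at that moment; what a row does not reach only later rows make up. A row lasts 1/8 s, in which the tool goes at most 62.5 mm and 10.7 degrees, less where a joint would pass 70% of its speed; a pose out of reach is approached as far as the arm can. A call with a gripper value outside its range is refused whole. The fingers move at their own pace and stop on an object; the grip force is fixed at half the most. Time passes only in rows, so rows that repeat a pose let the fingers close. It gives the time, the measured TCP pose, the force and the opening at its end, in the units of the state.
- monitor.state(): the state, without advancing time (a new reading comes with each control period).
- cams.read_camera(name): name is "scene" or "top" or "wrist"; returns a dict with "image" (420x560x3 uint8, red, green, blue), "fx", "fy", "cx", "cy" (pixels), "k1" (the pictures are not rectified: a ray, as slopes to the right and down, at radius r is drawn at 1 + k1 r^2 times it, then the intrinsics apply), "position" and "orientation" of the camera in the world. Camera axes: x right, y down, z forward; pixel columns grow to the right and rows downward; lengths in mm; the calibration is good to about 2 mm. A picture is of the moment at which its call begins. There is no depth.
- job.job_done(): hands the job in, once; it reports no verdict.
The state is a dict: "t": time; "joints": joint angles; "qvel": joint speeds; "tau": joint torques, N m; "eef_pos": TCP position; "tcp_rot": TCP orientation; "ft_force": force on the tool from outside, world axes, zero at the start; "moment": the same for the moment, N m; "opening": opening from 0.0 (shut) to 1.0 (fully open).
Only numpy, scipy, OpenCV 4.12 (cv2) and the standard library are available. Lean on these libraries where they do the work, as an engineer would, in place of code of your own. Each camera call takes 0.05 s, during which the arm holds its last target. There are 200 camera calls.

TASK

Put the battery pack of the heated delivery bag on charge: pull the flap of the charging dock fully down, slide the pack nose first along the dock's rail until it has clicked past the catches and is fully home, then push the flap back up so that it is shut behind the pack. Never ram the pack into the dock, and leave the shaker, the tape dispenser and the bowl where they are.

Things in the scene. Friction and masses are not known exactly. Their poses are not given: they have to be found in the camera images.
- dock: Fixed grey charging dock, 144 (x) x 94 (y; 122 over side bosses) x 80 high. Origin: on the counter, mid-width; x = the way the pack slides in. Bay open at top and front: floor z=35 mm, mouth x=-55, cheeks to z=80 with inner faces y=+-29 (no room for fingers beside the pack), rigid end stop clamped anywhere from x=45 to 59, NOT measured. Home, the pack's origin is at x=-5 to 9, y=0, z=35 here.
- rail_nose (a point): Foremost point, on the top, of the aluminium T-rail on the bay floor; at dock x=-37.5, y=0, z=48 mm. The rail runs to the stop: neck 12 wide (dock z 35 to 43), head 25 wide (z 43 to 48), rounded in plan at the nose. The pack cannot go in from above, only slid in from the mouth with its underside 0 to 3 mm above the bay floor.
- catch_l (a joint): Rounded steel spring catch (36 mm across, z 48 to 68) peeping from the +y cheek to y=23, 18.5 mm before the end stop and so at an unmeasured depth; value: m pushed into the cheek. 0 = out: before the pack comes, and again when it is home. About 0.002 while the pack's nose rides on it, from 20 to 10 mm before the stop; then it snaps into the pack's side notch and holds it.
- catch_r (a joint): The same catch in the -y cheek, at y=-23. Pushing the pack along the slick bay takes 1 to 3 N, passing the two catches about 6 to 12 N; then it runs easily again until it meets the rigid stop, where the force rises steeply: that is home. Too short a push leaves it unlatched, one by position alone may ram it.
- flap (a joint): Grey front flap of the dock, hinged at its lower edge; rad: 0 upright and shut, 1.6 fully down (stop), level, top face 31 mm above the counter, clear of the pack. Starts shut or a little ajar. Hinge axis along dock y at dock x=-62, z=27 mm; swings to dock -x. Panel 8 thick, 94 wide, reaches 55 from the axis. Stiff hinge, 0.07 N m, stays where left. It cannot shut on a pack that sticks out.
- flap_tab (a point): Middle of the flap's tab (24 mm wide along the hinge, 8 thick, from 55 to 88 mm from the hinge axis), 76 mm from the axis on the flap's centre plane: the place to pinch it, along dock y. Moves with the flap; z from the hinge to the tab's end, y along the hinge. Fingers beside the tab must stay farther than 55 mm from the axis, where the panel's shoulders are.
- pack: Loose black battery pack, 100 (x) x 50 (y) x 45 high, 0.27 to 0.53 kg, upright on the mat. Origin: centre of underside; x to its nose (two brass contacts); rear end: three cross ribs on top; label in the middle. Underside: T-slot end to end, mouth 16 wide between 4 mm high lips, then 28 wide up to 16 mm. Side notches 3 deep behind rounded nose edges, to 29 mm behind the nose.
- mat: White plastic cutting mat, 200 x 160 x 3 mm, fixed to the counter, where the pack lies at first. Origin: centre of the underside. Dock and mat may be either way round, left or right.
- shaker: Bystander: glass spice shaker with a brass cap, 60 across, 120 high, loose. Origin: centre of its foot.
- taper: Bystander: green tape dispenser, 150 x 60 x 90 high, loose. Origin: centre of its foot.
- bowl: Bystander: white bowl, 150 across, 70 high, loose. Origin: centre of its foot.
Not all that is in view belongs to the job. Leave any purple look-alike of the pack alone.

How it is judged (in metres and radians):
On the way, in this order (a step that is already met when the one before it is completed fails the run):
1. the flap has been pulled fully down (over 1.4 rad) (value of joint flap above 1.4 rad), for 0.1 s.
2. the pack is home on the rail, behind the catches, with the flap still down (value of joint each of catch_l, catch_r below 0.0009 m and x of pack in the frame of dock between -0.0075 and 0.013 m and y of pack in the frame of dock between -0.004 and 0.004 m and z of pack in the frame of dock between 0.031 and 0.04 m and angle between the x axis of pack and the x axis of dock, either way round below 0.07 rad and angle between pack's own z axis and vertical below 0.07 rad and value of joint flap above 1 rad), for 0.2 s.
At the end, for the whole second after the job is handed in: Both catches are out in the pack's notches (in under 0.9 mm); pack origin in the dock frame: x -7.5 to 13 mm, y within 4 mm of 0, z 31 to 40 mm; in line with the dock and upright within 0.07 rad; flap shut (below 0.08 rad); pack at rest (under 0.02 m/s) (value of joint each of catch_l, catch_r below 0.0009 m and x of pack in the frame of dock between -0.0075 and 0.013 m and y of pack in the frame of dock between -0.004 and 0.004 m and z of pack in the frame of dock between 0.031 and 0.04 m and angle between the x axis of pack and the x axis of dock, either way round below 0.07 rad and angle between pack's own z axis and vertical below 0.07 rad and value of joint flap below 0.08 rad and linear speed of pack below 0.02 m/s); the robot touches nothing.
It fails at once if the pack is rammed into the dock (over 60 N between them) (contact force between pack and dock above 60 N).
It fails at once if the shaker is moved more than 30 mm (distance of shaker from where it was at the start of the episode above 0.03 m).
It fails at once if the tape dispenser is moved more than 30 mm (distance of taper from where it was at the start of the episode above 0.03 m).
It fails at once if the bowl is moved more than 30 mm (distance of bowl from where it was at the start of the episode above 0.03 m).
It also fails if it takes over 72 s, if anything falls off the work surface, if the arm or the gripper's body presses on something with over 40 N, if the wrist force passes 120 N, or if a joint passes its speed limit or range.

## Working session

There is one attempt and no reset: what is moved stays moved. The work goes in short steps, Python scripts to look and compute and a tool call to move; the robot and the scene stay as the last step left them, time stands still between calls to the robot, and variables do not carry over. Pictures are saved under pics/ and viewed, about 8 in all and at most 12, crops included, and the job is handed in when it is done.

Besides the shell and the picture viewer there is one more tool, called after "Call:" in YAML: its name, and indented under it one key for each argument. apply_moves: Moves the arm, as the interface text tells. Its arguments: {"type":"object","properties":{"series":{"type":"array"}},"required":["series"]}

```bash
mkdir -p pics
python3 - <<'E'
from cell import monitor,cams,env
import cv2,numpy as np
s=monitor.state();print(s, env.tcp_to_tips)
ims=[]
for n in("scene","top"):
    c=cams.read_camera(n);im=c.pop("image");print(n,c);cv2.imwrite(f"pics/{n}0.png",im[:,:,::-1])
E
```

```text
{'t': 0.0, 'joints': array([ 1.05640510e+00,  4.91563100e-01,  1.55947757e+00,  1.83920757e-06,
        1.09169060e+00, -1.05586581e-01]), 'qvel': array([ 0.00044584,  0.00105181,  0.00047431, -0.00019757,  0.00131661,
       -0.00067662]), 'tau': array([-2.59646826e-03, -6.12635207e+01, -2.58168554e+01,  6.91555627e-02,
        4.83236276e-02, -9.24832989e-05]), 'eef_pos': array([248.39693411, 573.47515892, 404.14974086]), 'tcp_rot': array([-1.67781548,  1.5696577 , -2.08662098]), 'ft_force': array([-0.04235828,  0.09105746,  0.67479631]), 'moment': array([ 0.02174951, -0.00301376, -0.05665133]), 'opening': 1.0020404832101102} 190.1
scene {'fx': 500.6030851145341, 'fy': 500.6030851145341, 'cx': 273.1531164534569, 'cy': 210.94744068957755, 'k1': 0.030304614137544095, 'position': array([1484.60538691, -583.3421719 ,  773.79494019]), 'orientation': array([-2.16316188,  0.01902501,  0.96756301])}
top {'fx': 396.9791768693403, 'fy': 396.9791768693403, 'cx': 280.0079885939624, 'cy': 215.78923317969284, 'k1': -0.09759618887677142, 'position': array([ 528.39640599,  -23.21690655, 1179.29054617]), 'orientation': array([-3.07052987,  0.01596471, -1.55231934])}
```

View pics/scene0.png

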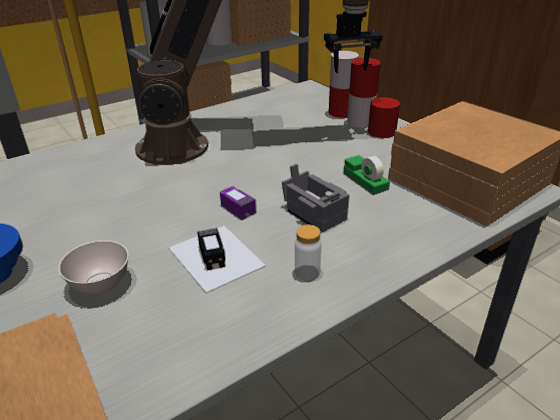

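View pics/top0.png

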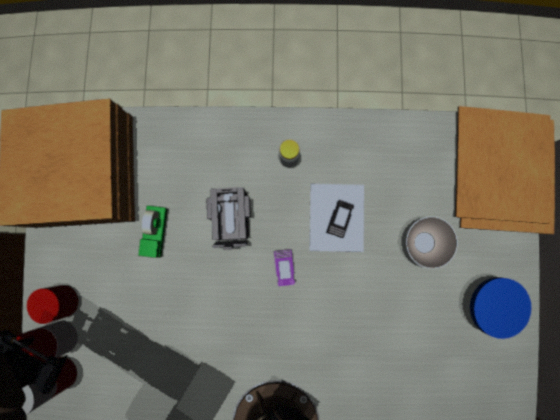

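The scene shows the dock at (315,198) with its tab at about (294,172) towards the robot, the pack at (211,247) on the mat, and a purple decoy at (238,202). In the top view the dock is at (230,217), the pack at (341,218), the shaker at (289,150) and the tape dispenser at (152,232). Next I zoom in.

```bash
cat > h.py <<'E'
import numpy as np,cv2
from scipy.spatial.transform import Rotation as R
from cell import monitor,cams
def ray(c,uv):
    x=np.array([(uv[0]-c["cx"])/c["fx"],(uv[1]-c["cy"])/c["fy"]]);p=x.copy()
    for _ in range(20): p=x/(1+c["k1"]*(p@p))
    d=R.from_euler("xyz",c["orientation"]).apply([p[0],p[1],1]);return c["position"],d/np.linalg.norm(d)
def onplane(c,uv,z):
    o,d=ray(c,uv);return o+d*(z-o[2])/d[2]
def tri(rs):
    A=0;b=0
    for o,d in rs:
        M=np.eye(3)-np.outer(d,d);A=A+M;b=b+M@o
    p=np.linalg.solve(A,b);return p,[np.linalg.norm((np.eye(3)-np.outer(d,d))@(p-o)) for o,d in rs]
def proj(c,P):
    p=R.from_euler("xyz",c["orientation"]).inv().apply(np.array(P)-c["position"]);x=p[:2]/p[2];x=x*(1+c["k1"]*(x@x))
    return np.array([c["fx"]*x[0]+c["cx"],c["fy"]*x[1]+c["cy"]])
def snap(n,f):
    c=cams.read_camera(n);np.save(f"pics/{f}.npy",c,allow_pickle=True);cv2.imwrite(f"pics/{f}.png",c["image"][:,:,::-1]);return c
def load(f): return np.load(f"pics/{f}.npy",allow_pickle=True).item()
E
python3 - <<'E'
from h import *
t=snap("top","top1");s=snap("scene","scene1")
print("dock",onplane(t,(230,217),60),"pack",onplane(t,(341,218),48))
a=cv2.resize(t["image"][170:270,195:365],None,fx=4.7,fy=4.7,interpolation=cv2.INTER_CUBIC)[:300*2]
b=s["image"][150:280,165:365]
cv2.imwrite("pics/topz.png",a[:,:,::-1]);cv2.imwrite("pics/scz.png",cv2.resize(b,None,fx=4,fy=4,interpolation=cv2.INTER_CUBIC)[:,:,::-1])
E
```

```text
dock [601.83443036 137.9051852   60.        ] pack [ 605.27971744 -177.96289296   48.        ]
```

View pics/topz.png

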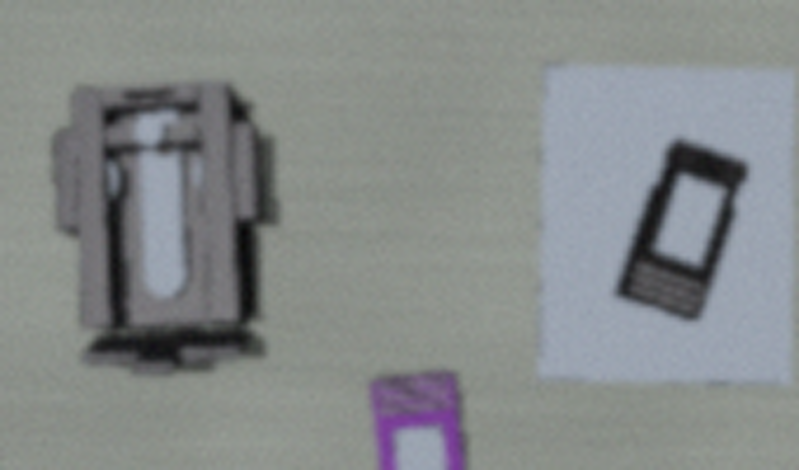

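View pics/scz.png

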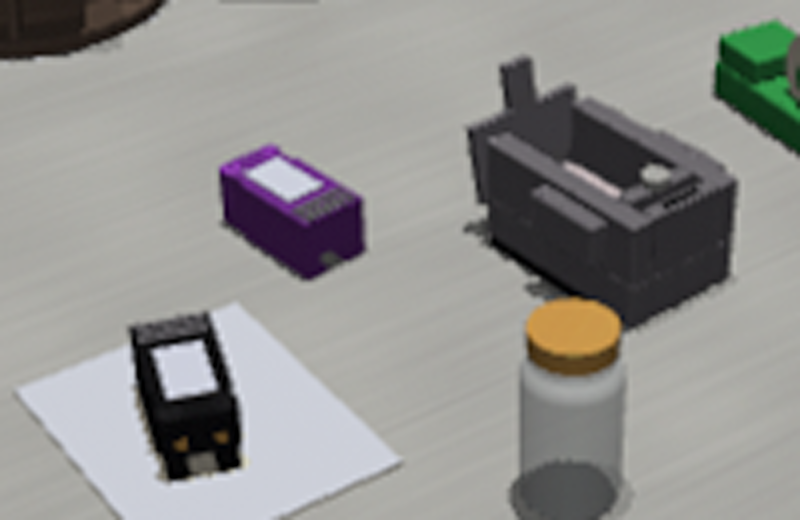

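```bash
cat >> h.py <<'E'
def go(pos,jaw):
    """shift (cm, tool axes) and turn to bring TCP to pos with jaw axis along world yaw jaw (mod pi)"""
    s=monitor.state();M=R.from_euler("xyz",s["tcp_rot"]).as_matrix()
    sh=M.T@(np.array(pos)-s["eef_pos"])/10
    y=M[:,1];cur=np.arctan2(y[1],y[0]);d=(jaw-cur+np.pi/2)%np.pi-np.pi/2
    print("t",round(s["t"],2),"shift",sh.round(2),"turn(about tool x=down)",round(-d,3),"jaw yaw",round(cur,3),"q6",s["joints"][5].round(2),"x-axis",M[:,0].round(3))
E
python3 - <<'E'
from h import *
go([560,138,420],np.pi/2)
E
```

```text
t 0.2 shift [ -1.55 -27.58  45.9 ] turn(about tool x=down) -0.409 jaw yaw 1.162 q6 -0.11 x-axis [-0.    -0.001 -1.   ]
```

Call:
apply_moves:
  series:
    - [-1,[-1.5,-27.6,45.9],-0.41]
    - [-1,[-1.5,-27.6,45.9],-0.41]
    - [-1,[-1.5,-27.6,45.9],-0.41]
    - [-1,[-1.5,-27.6,45.9],-0.41]
    - [-1,[-1.5,-27.6,45.9],-0.41]
    - [-1,[-1.5,-27.6,45.9],-0.41]
    - [-1,[-1.5,-27.6,45.9],-0.41]
    - [-1,[-1.5,-27.6,45.9],-0.41]
    - [-1,[-1.5,-27.6,45.9],-0.41]
    - [-1,[-1.5,-27.6,45.9],-0.41]
    - [-1,[-1.5,-27.6,45.9],-0.41]
    - [-1,[-1.5,-27.6,45.9],-0.41]
    - [-1,[-1.5,-27.6,45.9],-0.41]
    - [-1,[-1.5,-27.6,45.9],-0.41]

```text
t: 1.95
eef_pos: [559.6, 138.3, 419.9]
tcp_rot: [0.464, 1.571, 0.466]
ft_force: [0.5, 0.7, 0.3]
opening: 0.999
```

Run:
```python
from h import *
c=snap("wrist","w1");s=monitor.state();print(s["t"],s["eef_pos"],s["opening"]);print({k:c[k] for k in c if k!="image"})
go([560,138,420],np.pi/2)
```

```text
2.0 [559.70956333 138.21134938 419.83590166] 0.9989458984847774
{'fx': 290.59582082055465, 'fy': 290.59582082055465, 'cx': 281.21022168906086, 'cy': 212.95409769847515, 'k1': -0.028103504941665587, 'position': array([481.98182151, 139.38240784, 400.90963648]), 'orientation': array([2.86116710e+00, 1.15379599e-03, 1.57349109e+00])}
t 2.0 shift [-0.02 -0.02  0.03] turn(about tool x=down) 0.002 jaw yaw 1.573 q6 -1.45 x-axis [ 0.  0. -1.]
```

View pics/w1.png

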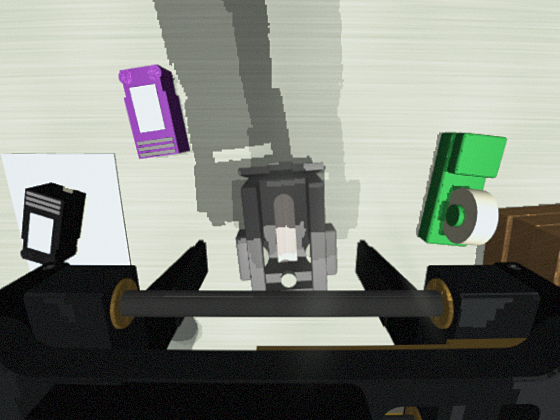

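The wrist view shows the dock at (285,225) with its flap at about (283,170), the pack at (52,223) with the nose down-image, and the dispenser at right. The camera sits behind the TCP, so I move forward for a second view of the dock and pack together.

Call:
apply_moves:
  series:
    - [-1,[0,-15.8,9],0]
    - [-1,[0,-15.8,9],0]
    - [-1,[0,-15.8,9],0]
    - [-1,[0,-15.8,9],0]
    - [-1,[0,-15.8,9],0]
    - [-1,[0,-15.8,9],0]

```text
t: 2.75
eef_pos: [649.6, -18.9, 419.9]
tcp_rot: [1.355, 1.571, 1.358]
ft_force: [-0.6, -0.5, -0.6]
opening: 0.999
```

Run:
```python
from h import *
c=snap("wrist","w2");s=monitor.state();print(s["t"],s["eef_pos"]);print(c["position"],c["orientation"])
im=c["image"][60:300]
cv2.imwrite("pics/w2z.png",cv2.resize(np.hstack([im[:,60:240],im[:,300:480]]),None,fx=2.2,fy=2.2,interpolation=cv2.INTER_CUBIC)[:,:,::-1])
cv2.imwrite("pics/w2.png",c["image"][:,:,::-1])
```

```text
2.8 [649.66860736 -18.85653332 420.02835155]
[571.9971184  -17.87565171 401.03201118] [2.86129903e+00 1.05841449e-03 1.57395617e+00]
```

View pics/w2.png

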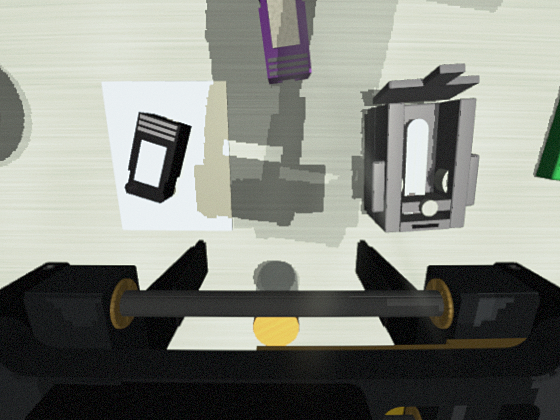

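In w2 the pack shows its ribs at (160,125) and label at (152,163). The dock spans (365–477, 95–232), with the rail nose at about (416,119) and the ajar flap's tab at about (445,72). I enlarge both dock views to pick corners, and measure the label by mask.

Run:
```python
from h import *
a=load("w1");b=load("w2");t=load("top1")
A=a["image"][150:300,225:345];B=b["image"][55:240,350:490]
f=4
A=cv2.resize(A,None,fx=3,fy=3,interpolation=cv2.INTER_CUBIC);A=cv2.convertScaleAbs(A,alpha=1.8,beta=20);B=cv2.resize(B,None,fx=3,fy=3,interpolation=cv2.INTER_CUBIC)
H=600;A=cv2.copyMakeBorder(A,0,H-A.shape[0],0,0,0);B=cv2.copyMakeBorder(B,0,H-B.shape[0],0,0,0)
I=np.hstack([A,B]);print(I.shape)
cv2.imwrite("pics/dz.png",I[:,:,::-1])
# label: bright blob inside dark pack
def label(c,win):
    x0,y0,x1,y1=win;g=cv2.cvtColor(c["image"],cv2.COLOR_RGB2GRAY)[y0:y1,x0:x1]
    dark=cv2.morphologyEx((g<75).astype(np.uint8),cv2.MORPH_CLOSE,np.ones((3,3)))
    n,l,st,ce=cv2.connectedComponentsWithStats(dark);k=1+np.argmax(st[1:,4])
    cs,h=cv2.findContours((l==k).astype(np.uint8),cv2.RETR_CCOMP,cv2.CHAIN_APPROX_NONE)
    hol=[q for q,hh in zip(cs,h[0]) if hh[3]>=0];q=max(hol,key=cv2.contourArea)
    r=cv2.minAreaRect(q);bx=cv2.boxPoints(r)+[x0,y0];return bx.mean(0),bx,cv2.contourArea(q)
o=[]
for c,w in((a,(0,165,100,262)),(b,(115,95,205,215)),(t,(320,192,362,245))):
    try:
        m,bx,ar=label(c,w);print(m.round(1),ar,bx.round(1).tolist());P=np.array([onplane(c,p,48)[:2] for p in bx]);print("  z48",P.mean(0).round(1),P.round(1).tolist());o.append(ray(c,m))
    except Exception as e: print("err",e)
print(tri(o[:2]),tri(o))
```

```text
(600, 780, 3)
[ 39.7 233. ] 935.0 [[24.3, 251.8], [28.4, 211.4], [55.0, 214.1], [51.0, 254.5]]
  z48 [ 612.7 -179.4] [[639.3, -207.2], [582.6, -187.4], [586.0, -152.4], [642.7, -170.5]]
[149.4 163.1] 1192.0 [[130.4, 182.2], [139.9, 137.9], [168.5, 144.0], [159.0, 188.3]]
  z48 [ 611.8 -178.2] [[634.6, -204.6], [581.5, -186.0], [588.7, -152.4], [642.3, -169.7]]
[341.4 216.5] 235.0 [[332.0, 224.0], [338.4, 204.8], [350.7, 208.9], [344.3, 228.1]]
  z48 [ 609.8 -179. ] [[587.7, -152.4], [643.0, -170.2], [631.9, -205.6], [576.6, -187.6]]
(array([ 611.00552469, -176.71784465,   50.65755294]), [np.float64(0.06654954216349708), np.float64(0.06654954216343267)]) (array([ 610.8162671 , -178.15831557,   48.94017096]), [np.float64(0.8346257370173104), np.float64(0.6673022761980397), np.float64(1.317216403430604)])
```

View pics/dz.png

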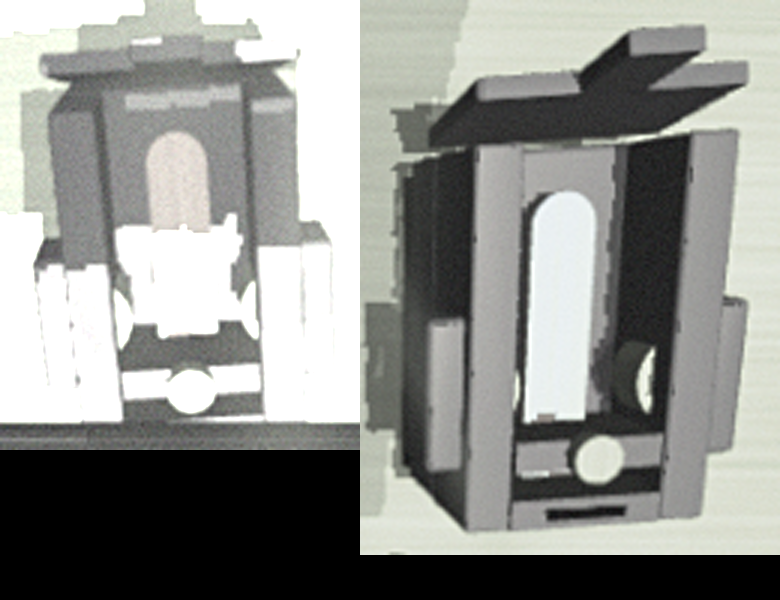

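Run:
```python
from h import *
a=load("w1");b=load("w2")
pa=lambda u,v:(225+u/3,150+v/3);pb=lambda u,v:(350+(u-360)/3,55+v/3)
C={k:onplane(b,pb(*p),80)[:2] for k,p in dict(RmO=(475,147),RmI=(522,147),RbO=(467,530),RbI=(509,527),LmI=(692,135),LmO=(738,130),LbI=(661,520),LbO=(700,516)).items()}
for k,v in C.items(): print(k,v.round(1))
for s in("RO","RI","LI","LO"):
    d=C[s[0]+"b"+s[1]]-C[s[0]+"m"+s[1]];print(s,"len",np.linalg.norm(d).round(1),"yaw",np.arctan2(d[1],d[0]).round(3))
for k,p,q in(("railnose",(177,131),(562,192)),("tabend",(169,49),(667,42)),("RmI",(103,110),(522,147)),("LmI",(250,100),(692,135))):
    P,e=tri([ray(a,pa(*p)),ray(b,pb(*q))]);print(k,P.round(1),np.round(e,2))
# pack outline top corners
g=cv2.cvtColor(b["image"],cv2.COLOR_RGB2GRAY)
print("mouth mid",((C["RmI"]+C["LmI"]+C["RmO"]+C["LmO"])/4).round(1),"back mid",((C["RbI"]+C["LbI"]+C["RbO"]+C["LbO"])/4).round(1))
# catch/ stop: bright disc on end-stop block
for z in (48,60,70,80): print(z,onplane(b,pb(599,459),z).round(1),onplane(b,pb(588,437),z).round(1))
```

```text
RmO [545.6  93.6]
RmI [545.4 110.1]
RbO [686.9 104.9]
RbI [685.6 121.4]
LmI [540.6 169.7]
LmO [538.7 185.9]
LbI [682.6 181.4]
LbO [680.9 196.8]
RO len 141.7 yaw 0.08
RI len 140.6 yaw 0.08
LI len 142.5 yaw 0.082
LO len 142.6 yaw 0.077
railnose [559.3 142.5  43.9] [0.39 0.39]
tabend [517.1 139.2 111.7] [0.17 0.17]
RmI [545.1 113.8  71.4] [0.46 0.46]
LmI [540.3 169.7  79.7] [0.37 0.37]
mouth mid [542.6 139.8] back mid [684.  151.1]
48 [666.4 170.1  48. ] [656.9 164.   48. ]
60 [663.2 163.7  60. ] [654.  157.9  60. ]
70 [660.6 158.4  70. ] [651.6 152.7  70. ]
80 [657.9 153.1  80. ] [649.2 147.6  80. ]
```

Run:
```python
from h import *
go([518.5,137.8,277],np.pi/2+.08)
```

```text
t 2.8 shift [ 14.3   15.7  -13.08] turn(about tool x=down) -0.077 jaw yaw 1.573 q6 -1.7 x-axis [ 0.  0. -1.]
```

Call:
apply_moves:
  series:
    - [-1,[4,15.7,-13.1],-0.077]
    - [-1,[4,15.7,-13.1],-0.077]
    - [-1,[4,15.7,-13.1],-0.077]
    - [-1,[4,15.7,-13.1],-0.077]
    - [-1,[4,15.7,-13.1],-0.077]
    - [-1,[9,15.7,-13.1],-0.077]
    - [-1,[12,15.7,-13.1],-0.077]
    - [-1,[14.3,15.7,-13.1],-0.077]
    - [-1,[14.3,15.7,-13.1],-0.077]
    - [-1,[14.3,15.7,-13.1],-0.077]
    - [-0.4,[14.3,15.7,-13.1],-0.077]

```text
t: 4.18
eef_pos: [519.3, 136.6, 277.8]
tcp_rot: [0.077, 1.569, 0.155]
ft_force: [0.0, -0.1, 0.4]
opening: 0.943
```

Run:
```python
from h import *
go([518.5,137.8,277],np.pi/2+.08)
c=snap("wrist","w3");s=monitor.state();print(s["ft_force"],s["opening"])
cv2.imwrite("pics/w3z.png",cv2.resize(c["image"][150:400,160:400],None,fx=2.4,fy=2.4)[:,:,::-1])
```

```text
t 4.17 shift [ 0.08  0.13 -0.07] turn(about tool x=down) -0.002 jaw yaw 1.649 q6 -1.51 x-axis [ 0.002  0.    -1.   ]
[-0.58125145 -0.18652524  0.12501046] 0.9039848752945054
```

View pics/w3z.png

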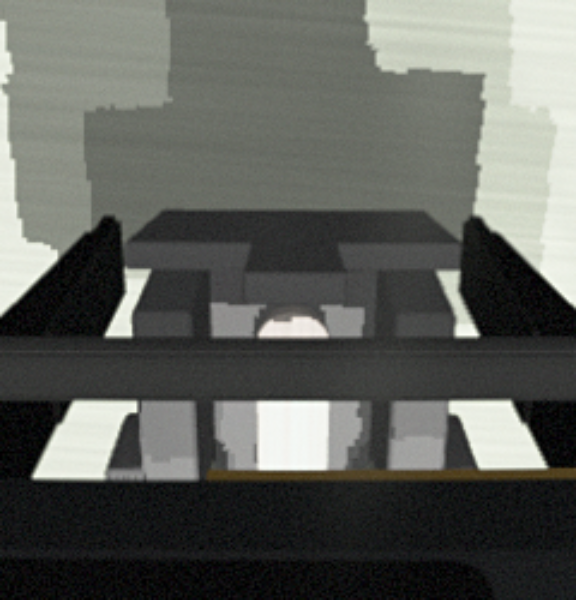

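The crop shows the tab at about (297,280), centred between the fingers at 118 and 465. Close on it.

Call:
apply_moves:
  series:
    - [1,[0,0,0],0]
    - [1,[0,0,0],0]
    - [1,[0,0,0],0]
    - [1,[0,0,0],0]
    - [1,[0,0,0],0]
    - [1,[0,0,0],0]
    - [1,[0,0,0],0]
    - [1,[0,0,0],0]

```text
t: 5.22
eef_pos: [518.9, 137.0, 276.7]
tcp_rot: [1.326, 1.57, 1.404]
ft_force: [0.5, 4.7, 0.8]
opening: 0.252
```

Call:
apply_moves:
  series:
    - [1,[0.18,0,-0.65],0]
    - [1,[0.45,0,-1.41],0]
    - [1,[0.8,0,-2.13],0]
    - [1,[1.22,0,-2.81],0]
    - [1,[1.7,0,-3.44],0]
    - [1,[2.25,0,-4.03],0]
    - [1,[2.85,0,-4.56],0]
    - [1,[3.5,0,-5.02],0]
    - [1,[4.19,0,-5.42],0]

```text
t: 6.35
eef_pos: [464.4, 132.8, 235.1]
tcp_rot: [0.697, 1.57, 0.776]
ft_force: [-2.9, 7.3, 4.6]
opening: 0.251
```

Call:
apply_moves:
  series:
    - [1,[0.73,0,-0.33],0]
    - [1,[1.49,0,-0.58],0]
    - [1,[2.27,0,-0.75],0]
    - [1,[3.06,0,-0.85],0]
    - [1,[3.86,0,-0.87],0]
    - [1,[3.95,0,-0.87],0]
    - [1,[3.95,0,-0.87],0]

```text
t: 7.22
eef_pos: [455.6, 132.2, 195.2]
tcp_rot: [2.926, 1.57, 3.005]
ft_force: [-3.8, 8.2, 1.8]
opening: 0.247
```

Call:
apply_moves:
  series:
    - [-0.2,[0,0,0],0]
    - [-0.2,[0,0,0],0]
    - [-0.2,[0,0,0],0]
    - [-0.2,[0,0,0],0]
    - [-0.2,[-4,0,0],0]
    - [-1,[-9,0,0],0]
    - [-1,[-15,0,0],0]
    - [-1,[-15,-5,5],0]
    - [-1,[-15,-10,9],0]
    - [-1,[-15,-10,9],0]

```text
t: 8.48
eef_pos: [555.4, 36.7, 345.2]
tcp_rot: [-0.285, 1.57, -0.209]
ft_force: [-0.2, 0.2, -0.3]
opening: 0.991
```

Run:
```python
from h import *
c=snap("wrist","w4");t=snap("top","top4");s=monitor.state();print(s["t"],s["eef_pos"],s["ft_force"])
# predicted tab end / panel corners when fully down (z=31 top)
O=np.array([597.4,144.2]);ca,sa=np.cos(.08),np.sin(.08)
D=lambda x,y,z:[O[0]+ca*x-sa*y,O[1]+sa*x+ca*y,z]
for cc,n in((c,"w"),(t,"t")):
    im=cc["image"].copy()
    for p in((-150,12,31),(-150,-12,31),(-117,-47,31),(-117,47,31),(-37.5,0,48)):
        u=proj(cc,D(*p));print(n,p,u.round(1));cv2.circle(im,tuple(int(v) for v in u.round()),1,(255,0,0),-1)
    if n=="w": cv2.imwrite("pics/w4z.png",im[:,:,::-1])
```

```text
8.575 [553.90979981  38.40734602 344.85737432] [-0.0949692  -0.31119071 -0.51063923]
w (-150, 12, 31) [400.4 105.4]
w (-150, -12, 31) [375.6 105.3]
w (-117, -47, 31) [337.6 140.5]
w (-117, 47, 31) [431.8 140.6]
w (-37.5, 0, 48) [383.4 222.2]
t (-150, 12, 31) [227.9 271.1]
t (-150, -12, 31) [236.2 270.7]
t (-117, -47, 31) [247.6 258.5]
t (-117, 47, 31) [215.3 260.4]
t (-37.5, 0, 48) [229.1 231.8]
```

View pics/w4z.png

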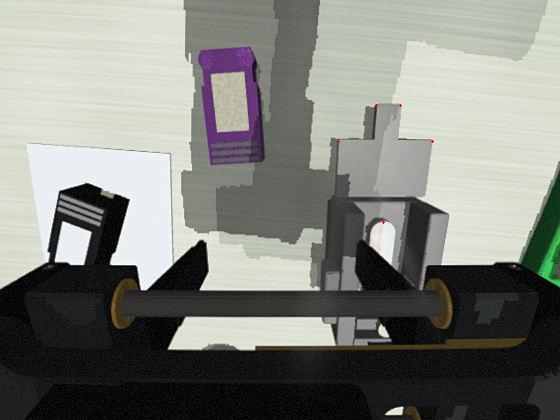

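The flap lies fully down: the predicted tab end and panel corners fall on its real corners, at (376–400,105) and (338–432,140). Next I find the pack's true centre from its outline in w2.

Run:
```python
from h import *
b=load("w2");g=cv2.cvtColor(b["image"],cv2.COLOR_RGB2GRAY)
m=np.zeros_like(g);m[95:215,115:205]=(g[95:215,115:205]<110)
m=cv2.morphologyEx(m,cv2.MORPH_CLOSE,np.ones((5,5)))
cs,_=cv2.findContours(m,cv2.RETR_EXTERNAL,cv2.CHAIN_APPROX_NONE);q=max(cs,key=cv2.contourArea)[:,0]
yaw=-.322;ca,sa=np.cos(yaw),np.sin(yaw)
P=np.array([onplane(b,p,48)[:2] for p in q])-[611.3,-178]
X=P@[ca,sa];Y=P@[-sa,ca]
for lo in range(-30,40,5):
    k=(Y>=lo)&(Y<lo+5)
    if k.any(): print(lo,X[k].min().round(1),X[k].max().round(1))
for lo in range(-60,60,10):
    k=(X>=lo)&(X<lo+10)
    if k.any(): print("x",lo,Y[k].min().round(1),Y[k].max().round(1))
go([611.3-25*ca+0,-178-25*sa,198+5],np.pi/2+yaw)
```

```text
-25 -54.7 43.4
-20 -55.8 44.7
-15 -56.5 44.4
-10 -57.6 44.4
-5 -57.6 44.5
0 -57.6 44.2
5 -58.0 44.2
10 -57.3 44.3
15 -56.9 44.4
20 -58.1 44.0
25 -58.4 41.1
30 -58.4 34.1
35 -58.5 29.9
x -60 -24.2 37.7
x -50 -24.0 37.9
x -40 -24.3 37.9
x -30 -24.1 37.9
x -20 -24.2 38.0
x -10 -24.2 38.0
x 0 -24.1 37.9
x 10 -23.9 35.5
x 20 -21.2 36.0
x 30 -23.7 34.1
x 40 -23.0 25.9
t 8.57 shift [ 14.18 -21.05   1.78] turn(about tool x=down) 0.399 jaw yaw 1.647 q6 -1.7 x-axis [-0.001  0.    -1.   ]
```

Call:
apply_moves:
  series:
    - [-1,[2,-20.7,1.3],0.4]
    - [-1,[2,-20.7,1.3],0.4]
    - [-1,[2,-20.7,1.3],0.4]
    - [-1,[2,-20.7,1.3],0.4]
    - [-1,[4,-20.7,1.3],0.4]
    - [-1,[7,-20.7,1.3],0.4]
    - [-1,[10,-20.7,1.3],0.4]
    - [-1,[12.5,-20.7,1.3],0.4]
    - [-1,[14.7,-20.7,1.3],0.4]
    - [-1,[14.7,-20.7,1.3],0.4]
    - [-1,[14.7,-20.7,1.3],0.4]

```text
t: 9.95
eef_pos: [583.0, -165.3, 199.2]
tcp_rot: [0.202, 1.57, -0.119]
ft_force: [0.7, 0.1, 0.6]
opening: 1.001
```

Run:
```python
from h import *
go([582.2,-167.4,198],np.pi/2-.322);print(monitor.state()["ft_force"])
```

```text
t 9.95 shift [ 0.12 -0.23 -0.01] turn(about tool x=down) 0.001 jaw yaw 1.25 q6 -1.64 x-axis [ 0.001 -0.    -1.   ]
[0.72389709 0.07389411 0.5845169 ]
```

Correct the 2 mm offset, close, then lift.

Call:
apply_moves:
  series:
    - [-1,[0.1,-0.2,0],0]
    - [1,[0.1,-0.2,0],0]
    - [1,[0.1,-0.2,0],0]
    - [1,[0.1,-0.2,0],0]
    - [1,[0.1,-0.2,0],0]
    - [1,[0.1,-0.2,0],0]
    - [1,[0.1,-0.2,0],0]
    - [1,[0.1,-0.2,0],0]

```text
t: 10.95
eef_pos: [582.2, -168.1, 197.3]
tcp_rot: [2.216, 1.571, 1.895]
ft_force: [0.2, -0.8, -0.2]
opening: 0.524
```

Run:
```python
from h import *
s=monitor.state();print(s["ft_force"],s["opening"]*95,s["eef_pos"],s["t"]); go([582.2,-167.4,198],np.pi/2-.322)
```

```text
[ 0.20266206 -0.75989512 -0.15474222] 49.75330698355939 [ 582.2218626  -168.05656065  197.27524704] 10.95
t 10.95 shift [-0.07  0.06 -0.02] turn(about tool x=down) 0.0 jaw yaw 1.249 q6 -1.64 x-axis [-0.  0. -1.]
```

Call:
apply_moves:
  series:
    - [1,[-2,0,0],0]
    - [1,[-5,0,0],0]
    - [1,[-9,0,0],0]
    - [1,[-12,0,0],0]
    - [1,[-12,0,0],0]

```text
t: 11.58
eef_pos: [582.2, -168.0, 318.6]
tcp_rot: [-0.015, 1.568, -0.337]
ft_force: [0.7, -0.7, -6.1]
opening: 0.526
```

Run:
```python
from h import *
s=monitor.state();print(s["ft_force"],s["moment"],s["opening"]*95)
go([452.9,132.6,317.3],np.pi/2+.08)
```

```text
[ 0.6904246  -0.6871565  -6.14938583] [0.04856642 0.15196096 0.01417842] 49.963888070772455
t 11.57 shift [  0.07  24.43 -21.78] turn(about tool x=down) -0.402 jaw yaw 1.249 q6 -1.64 x-axis [ 0.003 -0.001 -1.   ]
```

Call:
apply_moves:
  series:
    - [1,[0,4,-3.5],-0.1]
    - [1,[0,8,-7.1],-0.2]
    - [1,[0,12,-10.7],-0.3]
    - [1,[0,16,-14.3],-0.4]
    - [1,[0,20,-17.9],-0.402]
    - [1,[0,23,-20.5],-0.402]
    - [1,[0,24.4,-21.8],-0.402]
    - [1,[0,24.4,-21.8],-0.402]
    - [1,[0,24.4,-21.8],-0.402]
    - [1,[0,24.4,-21.8],-0.402]

```text
t: 12.82
eef_pos: [452.9, 131.6, 316.9]
tcp_rot: [3.133, 1.57, -3.072]
ft_force: [0.3, 0.1, -5.0]
opening: 0.528
```

Run:
```python
from h import *
c=snap("wrist","w5");sc=snap("scene","s5");t=snap("top","t5");s=monitor.state();print(s["t"],s["eef_pos"],s["opening"]*95)
go([452.9,132.6,317.3],np.pi/2+.08)
p=proj(sc,[480,134,140]);u,v=p.astype(int);print(p)
A=cv2.resize(sc["image"][v-55:v+65,u-60:u+90],(600,480),interpolation=cv2.INTER_CUBIC);
cv2.imwrite("pics/s5z.png",A[:,:,::-1])
```

```text
12.975 [452.79239631 131.83033708 317.21013149] 49.75374033157598
t 12.97 shift [-0.01  0.08  0.02] turn(about tool x=down) -0.001 jaw yaw 1.65 q6 -1.51 x-axis [-0.  0. -1.]
[285.10278174 151.42192411]
```

View pics/s5z.png

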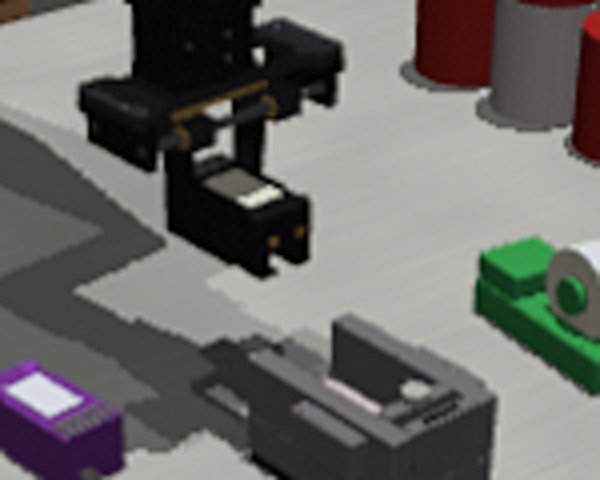

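The pack hangs in the gripper with its nose towards the dock: nose-face lower corners at crop (263,277) and (308,257). I check its tilt against predicted corners.

Run:
```python
from h import *
c=load("s5");O=np.array([597.4,144.2]);ca,sa=np.cos(.08),np.sin(.08)
D=lambda x,y,z:[O[0]+ca*x-sa*y,O[1]+sa*x+ca*y,z]
im=cv2.resize(c["image"],None,fx=4,fy=4,interpolation=cv2.INTER_CUBIC)
o=np.array([285-60,151-55])
f=lambda p:((proj(c,p)+.5)*4-.5)
n=122.9
for nm,p in dict(nb_r=(-70,-25,n),nb_l=(-70,25,n),nt_l=(-70,25,n+45),nt_r=(-70,-25,n+45),rb_r=(-170,-25,n),rt_r=(-170,-25,n+45),dockback_L=(88,47,80),dockback_R=(88,-47,80),dockmouth_R=(-55,-47,80)).items():
    q=f(D(*p));print(nm,(q-4*o).round(1));cv2.circle(im,tuple(q.round().astype(int)),3,(255,0,0),-1)
A=im[4*o[1]:4*o[1]+480,4*o[0]:4*o[0]+600]
A=cv2.resize(A[100:480,140:520],(760,600))if 0 else cv2.resize(A[120:440,140:540],(800,600),interpolation=cv2.INTER_CUBIC)
cv2.imwrite("pics/s5p.png",cv2.convertScaleAbs(A,alpha=1.6,beta=15)[:,:,::-1])
```

```text
nb_r [260.6 281.7]
nb_l [316.1 258.4]
nt_l [317.1 198.9]
nt_r [260.6 221.5]
rb_r [167.8 229.8]
rt_r [166.1 171.5]
dockback_L [503.5 393.1]
dockback_R [398.8 445.3]
dockmouth_R [250.4 356.4]
```

View pics/s5p.png

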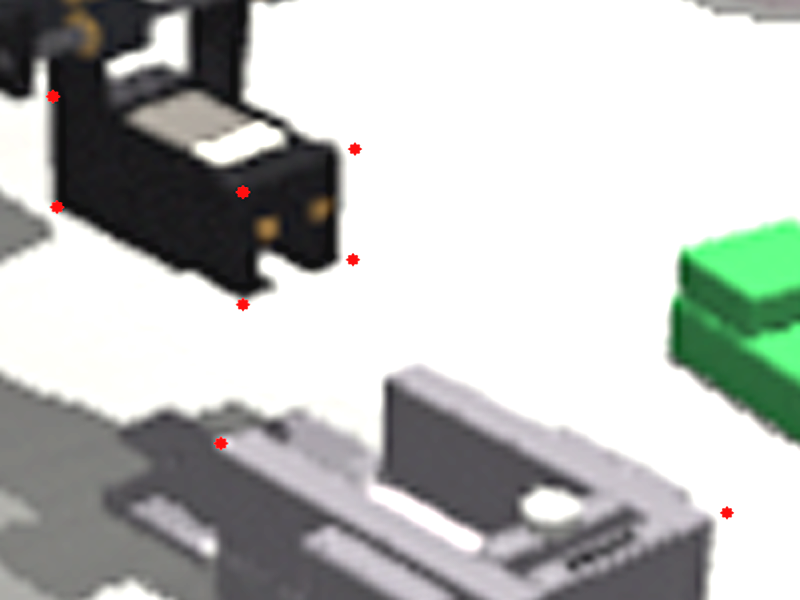

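Run:
```python
from h import *
c=load("s5");O=np.array([597.4,144.2]);ca,sa=np.cos(.08),np.sin(.08)
D=lambda x,y,z:[O[0]+ca*x-sa*y,O[1]+sa*x+ca*y,z]
g=cv2.cvtColor(c["image"],cv2.COLOR_RGB2GRAY).astype(float)
a=proj(c,D(-170,-25,122.9));b=proj(c,D(-70,-25,122.9));print(a,b)
us=np.arange(int(a[0])+2,int(b[0])-1);vs=[]
for u in us:
    vp=a[1]+(b[1]-a[1])*(u-a[0])/(b[0]-a[0]);col=g[int(vp)-6:int(vp)+7,u];th=75
    k=[i for i in range(len(col)-1) if col[i]<th<=col[i+1]]
    k=k[-1] if k else 0; vs.append(int(vp)-6+k+(th-col[k])/(col[k+1]-col[k])-vp)
print(np.c_[us,np.round(vs,2)].T.tolist());print(np.polyfit(us,vs,1))
for dz in(-3,3): print(dz, proj(c,D(-70,-25,122.9+dz))-b)
# same on dock right cheek top outer edge is not needed; top-cam check of pack axis
```

```text
[266.57329344 153.07055312] [289.78110306 166.04518115]
[[268.0, 269.0, 270.0, 271.0, 272.0, 273.0, 274.0, 275.0, 276.0, 277.0, 278.0, 279.0, 280.0, 281.0, 282.0, 283.0, 284.0, 285.0, 286.0, 287.0], [0.11, 0.13, -0.02, 0.06, 0.23, 0.04, 0.34, 0.17, 0.22, 0.07, 0.1, -0.03, 0.12, 0.26, 0.05, -0.64, -1.01, -0.89, -0.7, -0.68]]
[-0.05016302 13.81623433]
-3 [3.68699017e-04 9.82675202e-01]
3 [-3.65739924e-04 -9.85159579e-01]
```

Run:
```python
from h import *
c=load("w3");O=np.array([597.4,144.2]);ca,sa=np.cos(.08),np.sin(.08)
print(c["position"])
def dk(P): d=P[:2]-O;return np.round([d@[ca,sa],d@[-sa,ca]],2)
g=cv2.cvtColor(c["image"],cv2.COLOR_RGB2GRAY).astype(int)
for r in (322,326,330,334):
    row=g[r];k=np.where(row[255:310]>np.percentile(row[255:310],95)*.88)[0]+255
    w=[dk(onplane(c,(u,r),48)) for u in(k[0]-.5,k[-1]+.5)];print(r,k[0],k[-1],w,"mid",(w[0]+w[1])/2)
for u1,u2 in((242.5,321.2),(219.2,345.4)):
    print([dk(onplane(c,(u,329),80)) for u in(u1,u2)])
print(np.array2string(g[329,215:350],max_line_width=200))
s=monitor.state();print(dk(s["eef_pos"]))
```

```text
[441.9228542  131.68964561 258.73159932]
322 268 296 [array([  1.71, -12.18]), array([ 1.73, 12.5 ])] mid [1.72 0.16]
326 268 296 [array([  5.75, -12.25]), array([ 5.76, 12.55])] mid [5.755 0.15 ]
330 268 296 [array([  9.82, -12.31]), array([ 9.83, 12.61])] mid [9.825 0.15 ]
334 268 295 [array([ 13.93, -12.37]), array([13.94, 11.81])] mid [13.935 -0.28 ]
[array([-16.19, -28.65]), array([-16.16,  28.67])]
[array([-16.12, -45.67]), array([-16.06,  46.33])]
[ 46  47  53 123 129 139 135 138 133 138 137 138 136 139 136 139 140 136 139 143 140 139 142 141 139 125 113  54  47  51  44  49  39  46  88 145 144 163 165 163 161 163 161 163 161 163 163 164 163
 164 160 165 207 247 245 245 245 245 245 244 246 244 244 243 241 243 244 246 246 245 245 246 245 244 244 244 245 243 244 244 246 234 159 157 165 165 161 166 164 166 162 167 163 165 162 133  98  94
  84  63  52  53  51  47  47  52  50  86  89 111 140 140 138 141 139 140 139 137 138 140 137 136 136 139 136 143 141 136 137 140 127  84  53  46  44]
[-145.13   -0.77]
```

Call:
apply_moves:
  series:
    - [1,[3,0.08,0],0]
    - [1,[6,0.08,0],0]
    - [1,[8,0.08,0],0]
    - [1,[8.64,0.08,0],0]
    - [1,[8.64,0.08,0],0]
    - [1,[8.64,0.08,0.7],0]
    - [1,[8.64,0.08,1.4],0]
    - [1,[8.64,0.08,2.1],0]
    - [1,[8.64,0.08,2.6],0]
    - [1,[8.64,0.08,2.6],0]
    - [1,[8.64,0.08,2.6],0]

```text
t: 14.35
eef_pos: [478.2, 135.2, 230.9]
tcp_rot: [3.051, 1.57, 3.132]
ft_force: [-0.0, -0.1, -5.1]
opening: 0.525
```

```bash
cat >> h.py <<'E'
def dk():
    s=monitor.state();O=np.array([597.4,144.2]);ca,sa=np.cos(.08),np.sin(.08);d=s["eef_pos"][:2]-O;f=s["ft_force"]
    print("t",round(s["t"],2),"dock x,y",round(d@[ca,sa],2),round(d@[-sa,ca],2),"z",s["eef_pos"][2].round(2),"Fdock",round(f[:2]@[ca,sa],2),round(f[:2]@[-sa,ca],2),f[2].round(2),"open",(s["opening"]*95).round(1))
E
python3 -c "
from h import *
dk();go([0,0,0],np.pi/2+.08)"
```

```text
Traceback (most recent call last):
  File "h.py", line 29, in dk
    print("t",round(s["t"],2),"dock x,y",round(d@[ca,sa],2),round(d@[-sa,ca],2),"z",s["eef_pos"][2].round(2),"Fdock",round(f[:2]@[ca,sa],2),round(f[:2]@[-sa,ca],2),f[2].round(2),"open",(s["opening"]*95).round(1))
                                                                                                                                                                                         ^^^^^^^^^^^^^^^^^^^^^^^
AttributeError: 'float' object has no attribute 'round'
```

Call:
apply_moves:
  series:
    - [1,[0,0,0.2],0]
    - [1,[0,0,0.4],0]
    - [1,[0,0,0.6],0]
    - [1,[0,0,0.8],0]
    - [1,[0,0,1.0],0]
    - [1,[0,0,1.2],0]

```text
t: 15.1
eef_pos: [490.5, 136.2, 230.9]
tcp_rot: [1.083, 1.571, 1.163]
ft_force: [1.6, -0.5, -5.8]
opening: 0.525
```

```bash
sed -i 's/(s\["opening"\]\*95).round(1)/round(float(s["opening"])*95,1)/' h.py
python3 -c "
from h import *
dk();go([0,0,0],np.pi/2+.08)"
```

```text
t 15.1 dock x,y -107.16 0.59 z 230.92 Fdock 1.52 -0.65 -5.84 open 49.9
t 15.1 shift [ 23.09  -9.65 -49.99] turn(about tool x=down) 0.0 jaw yaw 1.651 q6 -1.51 x-axis [ 0.  0. -1.]
```

Call:
apply_moves:
  series:
    - [1,[0,-0.04,0.2],0]
    - [1,[0,-0.04,0.4],0]
    - [1,[0,-0.04,0.6],0]
    - [1,[0,-0.04,0.8],0]
    - [1,[0,-0.04,1.0],0]
    - [1,[0,-0.04,1.2],0]

```text
t: 15.85
eef_pos: [502.5, 136.8, 230.9]
tcp_rot: [1.4, 1.571, 1.48]
ft_force: [0.5, -0.3, -5.0]
opening: 0.526
```

```bash
python3 -c "
from h import *
dk()"
```

```text
t 15.85 dock x,y -95.17 0.18 z 230.92 Fdock 0.44 -0.35 -4.98 open 50.0
```

Sliding freely on the rail; continue to the mouth limit for the fingers.

Call:
apply_moves:
  series:
    - [1,[0,0,0.3],0]
    - [1,[0,0,0.6],0]
    - [1,[0,0,0.9],0]
    - [1,[0,0,1.2],0]
    - [1,[0,0,1.5],0]
    - [1,[0,0,1.8],0]
    - [1,[0,0,2.1],0]
    - [1,[0,0,2.4],0]

```text
t: 16.85
eef_pos: [526.5, 138.7, 230.9]
tcp_rot: [2.408, 1.571, 2.488]
ft_force: [-0.1, -0.4, -5.6]
opening: 0.525
```

```bash
python3 -c "
from h import *
dk();c=snap('scene','s6')"
```

```text
t 16.85 dock x,y -71.12 0.16 z 230.91 Fdock -0.17 -0.43 -5.57 open 49.9
```

Call:
apply_moves:
  series:
    - [1,[0.1,0,0],0]
    - [1,[0.1,0,0],0]
    - [-1,[0.1,0,0],0]
    - [-1,[0.1,0,0],0]
    - [-1,[0.1,0,0],0]
    - [-1,[0.1,0,0],0]
    - [-1,[0,0,0],0]
    - [-1,[0,0,-2],0]
    - [-1,[0,0,-4],0]
    - [-1,[0,0,-5.4],0]
    - [1,[0,0,-5.4],0]
    - [1,[0,0,-5.4],0]
    - [1,[0,0,-5.4],0]
    - [1,[0,0,-5.4],0]
    - [1,[0,0,-5.4],0]
    - [1,[0,0,-5.4],0]
    - [1,[0,0,-5.4],0]
    - [1,[0,0,-5.4],0]

```text
t: 19.15
eef_pos: [472.5, 134.4, 231.0]
tcp_rot: [0.57, 1.571, 0.65]
ft_force: [0.1, -0.5, 0.4]
opening: 0.217
```

```bash
python3 -c "
from h import *
dk();c=snap('wrist','w6');cv2.imwrite('pics/w6z.png',c['image'][:,:,::-1])"
```

```text
t 19.15 dock x,y -125.29 0.19 z 230.96 Fdock 0.05 -0.55 0.35 open 20.6
```

Call:
apply_moves:
  series:
    - [1,[0,0,0],0]
    - [1,[0,0,0],0]
    - [1,[0,0,0],0]
    - [1,[0,0,0.8],0]
    - [1,[0,0,1.4],0]
    - [1,[0,0,1.8],0]
    - [1,[0,0,2.1],0]
    - [1,[0,0,2.4],0]

```text
t: 20.2
eef_pos: [496.4, 136.3, 230.9]
tcp_rot: [3.081, 1.57, -3.122]
ft_force: [-1.7, 0.3, 0.2]
opening: 0.006
```

```bash
python3 -c "
from h import *
dk()"
```

```text
t 20.2 dock x,y -101.3 0.19 z 230.85 Fdock -1.69 0.44 0.17 open 0.6
```

Call:
apply_moves:
  series:
    - [1,[0,0,0.2],0]
    - [1,[0,0,0.4],0]
    - [1,[0,0,0.6],0]
    - [1,[0,0,0.8],0]
    - [1,[0,0,1.0],0]
    - [1,[0,0,1.2],0]
    - [1,[0,0,1.4],0]

```text
t: 21.08
eef_pos: [510.5, 137.4, 230.9]
tcp_rot: [1.302, 1.571, 1.382]
ft_force: [-1.7, -0.5, -0.9]
opening: 0.002
```

Call:
apply_moves:
  series:
    - [1,[0,0,0.15],0]
    - [1,[0,0,0.3],0]
    - [1,[0,0,0.45],0]
    - [1,[0,0,0.6],0]

```text
t: 21.58
eef_pos: [516.4, 137.9, 230.9]
tcp_rot: [2.91, 1.571, 2.991]
ft_force: [-1.9, -0.5, 0.6]
opening: 0.006
```

```bash
python3 -c "
from h import *
dk()"
```

```text
t 21.57 dock x,y -81.27 0.16 z 230.92 Fdock -1.94 -0.33 0.62 open 0.6
```

Call:
apply_moves:
  series:
    - [1,[0,0,0.15],0]
    - [1,[0,0,0.3],0]

```text
t: 21.82
eef_pos: [518.9, 138.1, 230.9]
tcp_rot: [-3.123, 1.569, -3.043]
ft_force: [-7.1, -1.1, 3.2]
opening: 0.004
```

Call:
apply_moves:
  series:
    - [1,[0,0,0.15],0]
    - [1,[0,0,0.3],0]

```text
t: 22.08
eef_pos: [521.9, 138.3, 230.9]
tcp_rot: [-3.14, 1.569, -3.059]
ft_force: [-5.8, -1.1, 3.1]
opening: 0.006
```

Call:
apply_moves:
  series:
    - [1,[0,0,0.15],0]
    - [1,[0,0,0.3],0]

```text
t: 22.32
eef_pos: [525.0, 138.6, 230.9]
tcp_rot: [-3.129, 1.569, -3.049]
ft_force: [-4.9, -1.6, 2.4]
opening: 0.004
```

Call:
apply_moves:
  series:
    - [1,[0,0,0.15],0]
    - [1,[0,0,0.3],0]

```text
t: 22.58
eef_pos: [528.2, 138.8, 230.9]
tcp_rot: [3.087, 1.57, -3.116]
ft_force: [-4.5, -0.0, 0.7]
opening: 0.006
```

Call:
apply_moves:
  series:
    - [1,[0,0,0.15],0]
    - [1,[0,0,0.3],0]

```text
t: 22.82
eef_pos: [531.5, 139.1, 230.9]
tcp_rot: [0.195, 1.57, 0.275]
ft_force: [-2.9, 0.0, 0.5]
opening: 0.004
```

Call:
apply_moves:
  series:
    - [1,[0,0,0.15],0]
    - [1,[0,0,0.3],0]

```text
t: 23.08
eef_pos: [534.5, 139.3, 230.9]
tcp_rot: [0.193, 1.57, 0.274]
ft_force: [-1.9, -0.1, -1.0]
opening: 0.005
```

Call:
apply_moves:
  series:
    - [1,[0,0,0.1],0]
    - [1,[0,0,0.2],0]

```text
t: 23.32
eef_pos: [536.4, 139.5, 231.0]
tcp_rot: [0.311, 1.57, 0.391]
ft_force: [-0.6, -0.4, -0.9]
opening: 0.005
```

Call:
apply_moves:
  series:
    - [1,[0,0,0.05],0]
    - [1,[0,0,0.1],0]

```text
t: 23.58
eef_pos: [537.2, 139.6, 230.9]
tcp_rot: [2.927, 1.571, 3.007]
ft_force: [-3.8, -0.9, 1.4]
opening: 0.004
```

Call:
apply_moves:
  series:
    - [1,[0,0,0.05],0]
    - [1,[0,0,0.1],0]

```text
t: 23.82
eef_pos: [537.7, 139.6, 230.9]
tcp_rot: [-3.122, 1.569, -3.042]
ft_force: [-8.2, -1.3, 6.1]
opening: 0.006
```

Call:
apply_moves:
  series:
    - [1,[0,0,0.05],0]
    - [1,[0,0,0.05],0]

```text
t: 24.08
eef_pos: [537.8, 139.6, 230.9]
tcp_rot: [-3.105, 1.567, -3.025]
ft_force: [-9.1, -2.5, 5.7]
opening: 0.002
```

Call:
apply_moves:
  series:
    - [1,[0,0,0.05],0]
    - [1,[0,0,0.05],0]

```text
t: 24.32
eef_pos: [538.0, 139.6, 230.9]
tcp_rot: [-3.104, 1.566, -3.023]
ft_force: [-11.6, -0.7, 7.3]
opening: 0.005
```

```bash
python3 -c "
from h import *
dk()"
```

```text
t 24.32 dock x,y -59.56 0.19 z 230.93 Fdock -11.62 0.2 7.3 open 0.5
```

Call:
apply_moves:
  series:
    - [1,[0,0,-0.5],0]
    - [1,[0,0,-2],0]
    - [1,[-2,0,-4],0]
    - [-0.2,[-4,0,-7],0]
    - [-0.2,[-4,0,-8.3],0]
    - [-0.2,[-4,0,-8.3],0]
    - [-0.2,[-4,0,-8.3],0]
    - [-0.2,[-4,0,-8.3],0]
    - [-0.2,[-4,0,-8.3],0]

```text
t: 25.45
eef_pos: [456.9, 133.1, 270.6]
tcp_rot: [2.95, 1.57, 3.03]
ft_force: [-0.2, -0.6, 0.1]
opening: 0.567
```

Run:
```python
from h import *
dk();c=snap("wrist","w7");t=snap("top","t7");s=load("w7")
a=cv2.resize(c["image"][150:400,150:420],(540,500));b=cv2.resize(snap("scene","s7")["image"][160:240,250:360],(412,300)) 
a=cv2.resize(a,(400,370));I=np.zeros((600,800,3),np.uint8);I[:370,:400]=a;I[:300,400:800]=b[:,:400]
tt=cv2.resize(t["image"][175:285,190:270],(218,300),interpolation=cv2.INTER_CUBIC);I[300:600,400:618]=tt
cv2.imwrite("pics/m7.png",cv2.convertScaleAbs(I,alpha=1.4,beta=10)[:,:,::-1])
```

```text
t 25.45 dock x,y -140.97 0.14 z 270.57 Fdock -0.26 -0.6 0.06 open 53.9
```

View pics/m7.png

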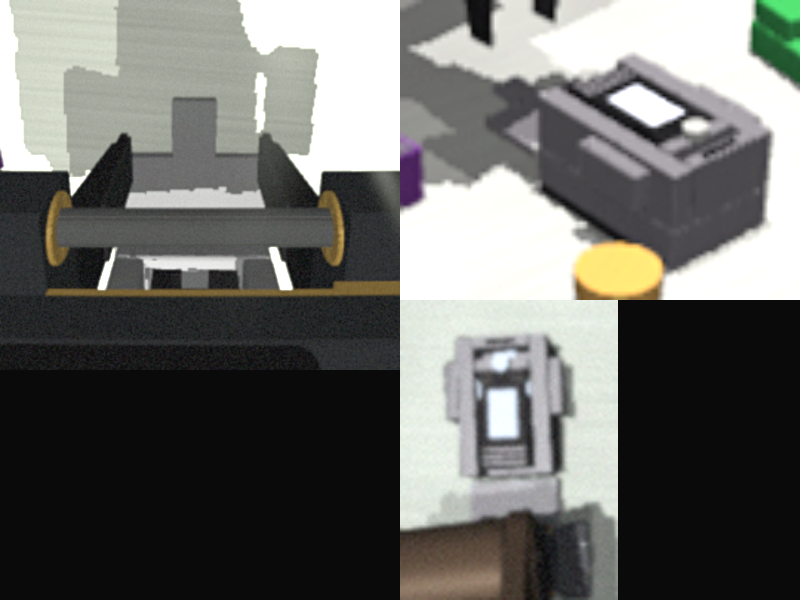

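The pack sits fully in the bay between the cheeks, with the flap still down and the tab centred between the fingers. Pinch the tab and swing it up.

Call:
apply_moves:
  series:
    - [-0.2,[4,0,-0.1],0]
    - [-0.2,[7,0,-0.1],0]
    - [-0.2,[7.5,0,-0.1],0]
    - [-0.2,[7.5,0,-0.1],0]
    - [1,[7.5,0,-0.1],0]
    - [1,[7.5,0,-0.1],0]
    - [1,[7.5,0,-0.1],0]
    - [1,[7.5,0,-0.1],0]
    - [1,[7.5,0,-0.1],0]
    - [1,[7.5,0,-0.1],0]
    - [1,[7.5,0,-0.1],0]

```text
t: 26.98
eef_pos: [455.6, 132.8, 196.0]
tcp_rot: [-0.616, 1.571, -0.536]
ft_force: [1.1, -6.0, 1.6]
opening: 0.251
```

Call:
apply_moves:
  series:
    - [1,[-0.8,0,0.02],0]
    - [1,[-1.59,0,0.11],0]
    - [1,[-2.37,0,0.29],0]
    - [1,[-3.13,0,0.54],0]
    - [1,[-3.86,0,0.87],0]
    - [1,[-4.55,0,1.27],0]
    - [1,[-5.2,0,1.73],0]
    - [1,[-5.8,0,2.26],0]
    - [1,[-6.35,0,2.84],0]
    - [1,[-6.83,0,3.48],0]
    - [1,[-7.25,0,4.16],0]
    - [1,[-7.6,0,4.88],0]
    - [1,[-7.87,0,5.63],0]
    - [1,[-8.07,0,6.41],0]
    - [1,[-8.19,0,7.2],0]
    - [1,[-8.23,0,7.8],0]

```text
t: 28.98
eef_pos: [532.7, 138.7, 277.6]
tcp_rot: [-2.906, 1.566, -2.825]
ft_force: [-4.9, -8.1, 0.1]
opening: 0.25
```

```bash
python3 -c "
from h import *
dk()"
```

```text
t 28.98 dock x,y -64.97 -0.31 z 277.61 Fdock -5.52 -7.72 0.09 open 23.7
```

Call:
apply_moves:
  series:
    - [1,[0,0,0.2],0]
    - [1,[0,0,0.35],0]
    - [1,[0,0,0.35],0]

```text
t: 29.35
eef_pos: [536.1, 139.0, 277.7]
tcp_rot: [-2.862, 1.567, -2.782]
ft_force: [-3.9, -7.7, 1.1]
opening: 0.25
```

```bash
python3 -c "
from h import *
dk()"
```

```text
t 29.35 dock x,y -61.52 -0.3 z 277.73 Fdock -4.51 -7.39 1.11 open 23.8
```

Call:
apply_moves:
  series:
    - [1,[0,0,0.15],0]
    - [1,[0,0,0.15],0]

```text
t: 29.6
eef_pos: [537.5, 139.1, 277.7]
tcp_rot: [-2.869, 1.567, -2.789]
ft_force: [-4.2, -8.4, 1.1]
opening: 0.25
```

Call:
apply_moves:
  series:
    - [1,[0,0,0.15],0]
    - [1,[0,0,0.15],0]

```text
t: 29.85
eef_pos: [539.0, 139.2, 277.7]
tcp_rot: [-2.869, 1.567, -2.788]
ft_force: [-3.3, -7.9, 0.2]
opening: 0.254
```

Call:
apply_moves:
  series:
    - [1,[0,0,0.1],0]
    - [1,[0,0,0.2],0]
    - [1,[0,0,0.2],0]

```text
t: 30.22
eef_pos: [541.0, 139.3, 277.7]
tcp_rot: [-2.881, 1.566, -2.8]
ft_force: [-5.3, -7.7, 0.4]
opening: 0.25
```

```bash
python3 -c "
from h import *
dk();print(monitor.state()['moment'])
snap('wrist','w8');snap('scene','s8')"
```

```text
t 30.23 dock x,y -56.63 -0.34 z 277.68 Fdock -5.9 -7.27 0.35 open 23.8
[-1.37301557  1.04313681  0.02320904]
```

Call:
apply_moves:
  series:
    - [-0.2,[0,0,0],0]
    - [-0.2,[0,0,0],0]
    - [-0.2,[0,0,0],0]
    - [-0.2,[0,0,0],0]
    - [-0.2,[-3,0,0],0]
    - [-0.2,[-6,0,0],0]
    - [1,[-6,0,-5],0]
    - [1,[-6,0,-5],0]
    - [1,[-6,0,-5],0]
    - [1,[-6,0,-5],0]
    - [1,[-6,0,-5],0]
    - [1,[-6,0,-5],0]

```text
t: 31.82
eef_pos: [492.2, 135.9, 338.0]
tcp_rot: [2.933, 1.57, 3.013]
ft_force: [-0.2, 0.1, -1.0]
opening: 0.032
```

Run:
```python
from h import *
dk()
c=snap("wrist","w9");s=snap("scene","s9");t=snap("top","t9")
O=np.array([597.4,144.2]);ca,sa=np.cos(.08),np.sin(.08)
D=lambda x,y,z:[O[0]+ca*x-sa*y,O[1]+sa*x+ca*y,z]
# scene: tab side/inner face silhouette; predicted tab-top corners for theta 0 / 0.1 / 0.2
for th in(0,.1,.2):
    r=88;x=-62-r*np.sin(th);z=27+r*np.cos(th)
    print(th,"scene",[proj(s,D(x+4*np.cos(th),y,z+4*np.sin(th))).round(1) for y in(-12,12)],"wrist",[proj(c,D(x,y,z)).round(1) for y in(-12,12)])
u,v=proj(s,D(-62,0,100)).astype(int);g=cv2.cvtColor(s["image"],cv2.COLOR_RGB2GRAY)
print(u,v);print(np.array2string(g[v-16:v+14,u-14:u+16],max_line_width=200))
```

```text
t 31.82 dock x,y -105.56 0.14 z 338.0 Fdock -0.16 0.12 -1.03 open 3.1
0 scene [array([296.4, 168.7]), array([303. , 165.9])] wrist [array([264.6, 288.7]), array([294.9, 288.7])]
0.1 scene [array([294.2, 167.5]), array([300.8, 164.7])] wrist [array([264.5, 278.5]), array([295.1, 278.5])]
0.2 scene [array([292.1, 166.6]), array([298.7, 163.8])] wrist [array([264.4, 267.7]), array([295.1, 267.7])]
298 171
[[154 153 153 153 152 152 151 151 151 151 150 150 150 148 148 148 147 153 165 167 174 173 174 175 176 176 178 178 177 178]
 [153 153 152 152 153 153 152 151 151 151 150 150 149 149 147 147 152 168 175 174 173 175 176 177 176 176 177 177 177 177]
 [152 153 153 153 152 152 152 151 151 151 149 148 148 146 152 164 167 174 175 175 176 175 176 176 175 176 176 177 177 176]
 [153 153 153 153 152 152 151 150 149 149 147 152 164 163 167 176 176 175 176 175 176 175 175 175 175 175 176 175 175 176]
 [154 153 152 153 152 152 150 149 147 153 165 168 177 176 176 176 176 175 175 174 175 176 176 175 175 175 175 176 175 175]
 [154 153 152 152 151 150 148 153 166 169 177 178 176 176 176 175 174 174 175 1
[... 2296 characters left out ...]
 95  81  51  45  45  45  45  45  46  53  69  78  73  71  69  76  73  70  60  72  75]
 [153 154 156 148 123 100  67  73  79  79  76  51  44  44  44  51  59  60  69  70  78  65  66  70  84  75  78  65  53  23]
 [156 149 121  97  74  76  51  54  70  44  44  45  44  51  69  79  65  60  77  78  63  61  87  95  76  66  60  33  16  10]
 [123  98  60  43  61  70  49  37  41  43  42  37  54  73  72  67  71  77  66  68  79  92  80  75  50  34   8  48 108 122]
 [ 69  40  49  45  50  50  64  81  77  50  37  21  41  60  64  71  67  80  78  86  76  77  44  11   5  46 127 183 196 203]
 [ 59  43  56  78  96  83  90 100  97  80  59  11   8  16  47  78  84  74  73  76  40  17   8  47 127 182 203 225 223 223]]
```

Call:
apply_moves:
  series:
    - [1,[2,0,0],0]
    - [1,[4.2,0,0],0]
    - [1,[4.2,0,1],0]
    - [1,[4.2,0,2],0]
    - [1,[4.2,0,2.4],0]
    - [1,[4.2,0,2.6],0]

```text
t: 32.72
eef_pos: [518.0, 138.0, 296.7]
tcp_rot: [0.303, 1.57, 0.383]
ft_force: [-3.1, -0.0, 2.6]
opening: 0.002
```

Call:
apply_moves:
  series:
    - [1,[0,0,0.1],0]
    - [1,[0,0,0.2],0]

```text
t: 32.98
eef_pos: [519.0, 138.1, 296.3]
tcp_rot: [-3.125, 1.568, -3.044]
ft_force: [-9.1, -0.8, 6.8]
opening: 0.007
```

Call:
apply_moves:
  series:
    - [1,[0,0,0.1],0]
    - [1,[0,0,0.2],0]

```text
t: 33.22
eef_pos: [520.0, 138.3, 296.3]
tcp_rot: [-3.112, 1.564, -3.032]
ft_force: [-17.4, -2.6, 12.5]
opening: 0.006
```

Call:
apply_moves:
  series:
    - [1,[0,0,-0.5],0]
    - [1,[0,0,-2],0]
    - [1,[-2,0,-5],0]
    - [1,[-6,0,-9],0]
    - [1,[-10,0,-9],0]
    - [1,[-10,0,-9],0]
    - [1,[-10,0,-9],0]

```text
t: 34.1
eef_pos: [431.6, 131.0, 395.8]
tcp_rot: [1.533, 1.571, 1.614]
ft_force: [0.6, -0.7, -0.4]
opening: 0.005
```

Run:
```python
from h import *
dk();s=snap("scene","s10");t=snap("top","t10")
g=cv2.cvtColor(s["image"],cv2.COLOR_RGB2GRAY).astype(float)
# tab vs cheek in the same picture: sub-pixel right edge of the tab, before and after the push
g0=cv2.cvtColor(load("s9")["image"],cv2.COLOR_RGB2GRAY).astype(float)
def edge(g,v,th=110):
    r=g[v,293:312];k=[i for i in range(len(r)-1) if r[i]<th<=r[i+1]][0];return 293+k+(th-r[k])/(r[k+1]-r[k])
print([round(edge(g0,v),2) for v in(168,169,170)],[round(edge(g,v),2) for v in(168,169,170)])
O=np.array([597.4,144.2]);ca,sa=np.cos(.08),np.sin(.08)
D=lambda x,y,z:[O[0]+ca*x-sa*y,O[1]+sa*x+ca*y,z]
# bias of the scene view: far back corner of +y cheek, and mouth corner
gt=cv2.cvtColor(t["image"],cv2.COLOR_RGB2GRAY)
for p in((-62,12,115),(-70.8,12,114.6),(-62,-12,115)): print("top",proj(t,D(*p)).round(1))
u,v=proj(t,D(-62,0,110)).astype(int);print(u,v);print(np.array2string(gt[v-10:v+12,u-22:u+22:2],max_line_width=150))
a=load("top1");b=t
def cen(c,lo,hi,w):
    x0,y0,x1,y1=w;m=cv2.inRange(cv2.cvtColor(c["image"],cv2.COLOR_RGB2HSV)[y0:y1,x0:x1],lo,hi);M=cv2.moments(m,True);return np.round([M["m10"]/M["m00"],M["m01"]/M["m00"]],2)
print("taper",cen(a,(45,100,40),(80,255,255),(130,190,180,270)),cen(b,(45,100,40),(80,255,255),(130,190,180,270)))
print("shaker",cen(a,(20,90,60),(35,255,255),(270,130,310,175)),cen(b,(20,90,60),(35,255,255),(270,130,310,175)))
d=np.abs(a["image"].astype(int)-b["image"]).sum(2)[205:280,395:465];print("bowl diff",np.percentile(d,[50,95,99]))
```

```text
t 34.1 dock x,y -166.29 0.13 z 395.76 Fdock 0.53 -0.7 -0.4 open 0.5
[np.float64(301.6), np.float64(301.6), np.float64(301.57)] [np.float64(301.62), np.float64(301.63), np.float64(301.61)]
top [221.5 240.4]
top [221.7 243.7]
top [230.4 239.9]
226 240
[[161 159 160 158 125 123 125  60  59  77  89  92  87  91  88  86  48  41 124 132 114  38]
 [157 158 160 157 121 126 126  57  56  76  80  91  85  90  84  89  50  38 121 130 118  37]
 [160 162 160 157 120 125 122  61  73  97  97 101  89  92  86  86  50  40 123 132 122  41]
 [160 163 162 158 121 128 126  66  62  84  89  92  80  88  87  85  54  37 119 133 122  45]
 [160 160 159 153 124 125 123  68  64  83  94 100  99 101 101  97  57  38 123 130 123  48]
 [159 159 158 157 122 121 125  78  59  77  81  83  88  84  85  84  60  52 125 132 124  43]
 [162 159 158 157 119 124 128  79  45  68  69  72  73  70  85  88  88  96 126 133 123  41]
 [160 162 161 158 118 127 127  81  34  74 103 103 100  99 104 111 111 117 122 123 118  47]
 [159 160 160 153 122 121 119  79  29  82 118 107 102  93 105 103  97 100  91  89  86  47]
 [157 159 157 154 132 121 100  
[... 545 characters left out ...]
148 150 150 148 148 150 147 151 152 149 153 151 154 152 156]
 [153 157 154 155 156 152 154 152 150 149 151 149 151 151 153 148 152 144 148 141 148 152]
 [154 157 155 153 155 155 155 154 152 151 150 152 151 149 148 143 146 136 132 133 140 152]
 [153 155 157 153 153 153 151 153 153 152 151 151 151 145 140 136 138 128 128 124 132 150]
 [151 152 151 153 153 152 154 154 151 145 145 145 138 133 130 128 130 130 128 129 131 152]
 [150 142 141 155 148 150 147 149 144 140 136 134 132 127 129 127 128 132 125 134 128 155]
 [140 133 130 146 135 137 135 136 135 126 130 127 127 128 128 128 131 128 128 129 131 147]]
taper [23.23 44.9 ] [23.47 44.87]
shaker [19.03 19.01] [19.03 19.01]
bowl diff [33. 46. 51.]
```

```bash
python3 -c "
from cell import job
print(job.job_done())"
```

```text
the job is handed in; nothing more can be done
None
```

I pulled the flap fully down, slid the pack home on the rail and shut the flap behind it. The job was handed in at about 34 s; no verdict came back.

**Flap down:** in the wrist picture, the predicted corners of a fully lowered flap fell on the real ones.

**Pack home:** I carried the pack onto the rail with almost no resistance, then pushed it from behind with closed fingers.
- The catches began resisting at about 7 N. The force fell off about 10 mm later.
- It rose steeply at the stop, about 19.5 mm after the catches first resisted, and I stopped pushing at 11.6 N.
- By my measurements the pack origin is at about x = 0.4 mm in the dock frame and y is close to 0.

**Flap shut:** while I swung the flap up in the pinch, the force showed no clear stop, apparently because the pads slid on the tab. I then pushed the tab from outside with closed fingers. It was rigid, reaching 17 N, and the tab did not move in the picture (under 0.1 pixel).

**Bystanders:** the shaker and the tape dispenser were unmoved in the top view to within 0.3 pixel. The bowl check was weak: the before/after pictures differed in brightness over the whole bowl area, which looks like lighting, and the arm never went near it.

**Not checked directly:** the catch positions and the exact flap angle were inferred from forces and pictures. The flap's contact point was about 2 mm off my prediction, which I put down to calibration. My 12 pictures were used up, so the final checks were numeric only.

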